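# Vials back on the rack by size

## Task

The counting session is over: stand the four amber vials upright on the rack in order of size, one in the middle of each round pad, with the largest at the end nearest the tablet counting machine and the smallest at the far end. Set each one down gently, never dropping it or tipping it over, and leave them all standing still.

Things in the scene. Friction and masses are not known exactly. Their poses are not given: they have to be found in the camera images.
- vial_xl: The largest of four loose amber dispensing vials, upright, with a pale label, a thin teal band and a ribbed white cap. 125 mm tall overall; cap 60 mm across and 16 mm high at the very top, body below it 57 mm across. Round: any grip yaw will do. Origin: centre of the underside; z up. Closed, rigid, 20 to 170 g.
- vial_l: The second largest of four loose amber dispensing vials, upright, with a pale label, a thin teal band and a ribbed white cap. 100 mm tall overall; cap 48 mm across and 16 mm high at the very top, body below it 45 mm across. Round: any grip yaw will do. Origin: centre of the underside; z up. Closed, rigid, 20 to 170 g.
- vial_m: The third largest of four loose amber dispensing vials, upright, with a pale label, a thin teal band and a ribbed white cap. 76 mm tall overall; cap 37 mm across and 16 mm high at the very top, body below it 34 mm across. Round: any grip yaw will do. Origin: centre of the underside; z up. Closed, rigid, 20 to 170 g.
- vial_s: The smallest of four loose amber dispensing vials, upright, with a pale label, a thin teal band and a ribbed white cap. 52 mm tall overall; cap 27 mm across and 16 mm high at the very top, body below it 24 mm across. Round: any grip yaw will do. Origin: centre of the underside; z up. Closed, rigid, 20 to 170 g.
- pad1: Dark grey round rubber place pad on the rack, 62 mm across, 3 mm thick, flat: its place is the left end as the robot looks along +x (rack +y). Origin: centre of its underside; a vial set on it stands 3 mm above this origin. Axes as the rack's.
- pad2: Dark grey round rubber place pad on the rack, 62 mm across, 3 mm thick, flat: its place is second from the left. Origin: centre of its underside; a vial set on it stands 3 mm above this origin. Axes as the rack's.
- pad3: Dark grey round rubber place pad on the rack, 62 mm across, 3 mm thick, flat: its place is third from the left. Origin: centre of its underside; a vial set on it stands 3 mm above this origin. Axes as the rack's.
- pad4: Dark grey round rubber place pad on the rack, 62 mm across, 3 mm thick, flat: its place is the right end (rack -y). Origin: centre of its underside; a vial set on it stands 3 mm above this origin. Axes as the rack's.
- rack: Fixed low white steel rack, turned up to 0.2 rad. Origin: on the counter under the middle of the row of pads; y along the row (pads 90 mm apart), x to its back (away from the robot), z up. Board 380 mm long, 12 mm thick, x = -50 to +68 mm; end cheeks 26 mm high at y = +-188 mm; at the back (x = +63 mm) a 6 mm steel rail, its top 45 mm above the counter.
- machine: The tablet counting machine, fixed: beige housing 330 mm deep, 300 mm wide, 155 mm high, a round lit white bowl with a dark gate plate and pink tablets on top. It stands beside the rack, on the left (+y) in some starts, on the right in others, with a stack of pink basins on the other side. Origin: under the middle of its front face (-x side, towards the robot).

How it is judged:
By the outcome, as a careful person would: the job done as asked, in the order asked, and still so for the second after the job is handed in, with the robot touching nothing.
It also fails if it takes over 112 s, if anything falls off the work surface, if the arm or the gripper's body presses on something with over 40 N, if the wrist force passes 120 N, or if a joint passes its speed limit or range.

## Robot

A 6-joint arm with a two-finger parallel gripper is mounted at the origin on the work surface. World frame = base frame: x ahead of the robot, y to its left, z up, the work surface at z = 0. Lengths are in m, angles in rad, forces in N, time in s.
With the tool pointing down it reaches from about 0.325 to 0.775 m from the base axis. Payload 5.5 kg.
Tool frame: the origin (TCP) lies at the centre of the arm's flange, where the gripper is bolted on; the fingertips stand 182 mm ahead of it and the grasp point (between the pads) lies 163 mm ahead of it (robot.nose_length is the distance from the TCP to the fingertips, in m); z points along the fingers, y is the direction in which the jaws open and shut (so a half turn about z gives the same grasp; the last joint's range is limited). The gripper opens to 88 mm and grips with 3 to 60 N. Pads are 20 mm wide; open, the fingers measure 115 mm over their backs; the gripper's body (75 mm by 178 mm) begins 61 mm behind the grasp point.
Start: joints at [1.203, 0.091, 1.231, -0, 1.82, -0.057], TCP at [0.183, 0.571, 0.405] pointing down, gripper open.
Joint ranges: [-2.87, 2.87], [-0.86, 2.18], [0.17, 2.46], [-1.51, 4.65], [0.06, 2.69], [-2.65, 2.65]. Speed limits (rad/s): [2.57, 2.57, 3.01, 3.14, 3.14, 3.14].

## Interface

Orientations are given as a unit quaternion [x, y, z, w].
In Python, from rig import observe, eyes, ticket, robot gives the robot as it stands. The module is installed in compiled form; this text tells all that it offers.
- The arm moves only by the tool carry_out, never from a script. Its argument "increments" is a list of rows, each a list of 3 entries, a list of its own where there are three numbers: the turn, a rotation vector about the tool's x, y, z in degrees, then the shift along the tool's x, y, z in m, then the closure, from -1 (fully open) to 1 (shut), so that 0 is half open. A call has exactly 5 rows; each row is the pose to reach, as a shift and turn from the pose commanded when the call began, along the tool's axes at that moment; what a row does not reach only later rows make up. A row lasts 1/12 s, in which the tool goes at most 41.7 mm and 7.16 degrees, less where a joint would pass 70% of its speed; a pose out of reach is approached as far as the arm can. A call with a gripper value outside its range is refused whole. The fingers move at their own pace and stop on an object; "force" is the grip in N (left out, the last holds). Time passes only in rows, so rows that repeat a pose let the fingers close, or fill a call up. It gives the time, the measured TCP pose, the force and the opening at its end, in the units of the state.
- observe(): the state, without advancing time (a new reading comes with each control period).
- eyes.read_camera(name): name is "scene" or "top"; returns a dict with "color" (384x512x3 uint8, blue, green, red), "K" (3x3 intrinsics, pixels), "R" (3x3) and "t" (3): a world point X has camera coordinates R X + t. Camera axes: x right, y down, z forward; pixel columns grow to the right and rows downward; lengths in m; the calibration is good to about 2 mm. A picture is of the moment at which its call begins. There is no depth.
- ticket.finish_job(): hands the job in, once; it reports no verdict.
The state is a dict: "time": time; "joints": joint angles; "joint_velocities": joint speeds; "effort": joint torques, N m; "tcp_pos": TCP position; "tcp_rot": TCP orientation; "wrist_force": force on the tool from outside, world axes, zero at the start; "moment": the same for the moment, N m; "grip_width": opening from 0.0 (shut) to 1.0 (fully open).
Only numpy, scipy, OpenCV 4.12 (cv2) and the standard library are available. Lean on these libraries where they do the work, as an engineer would, in place of code of your own. Each camera call takes 0.05 s, during which the arm holds its last target. There are 200 camera calls.

## Working session

There is one attempt and no reset: what is moved stays moved. The work goes in short steps, Python scripts to look and compute and a tool call to move; the robot and the scene stay as the last step left them, time stands still between calls to the robot, and variables do not carry over. Pictures are saved under pics/ and viewed, about 12 in all and at most 16, crops included, and the job is handed in when it is done.

Besides the shell and the picture viewer there is one more tool, called after "Emit:" as name(argument=value, ...) on one line, values as JSON. carry_out: Moves the arm, as the interface text tells. Its arguments: {"type":"object","properties":{"increments":{"type":"array"},"force":{"type":"number"}},"required":["increments"]}

```bash
mkdir -p pics
python3 - <<'E'
from rig import observe, eyes, robot
import cv2
print(observe())
for n in("scene","top"):
    d=eyes.read_camera(n); cv2.imwrite(f"pics/{n}0.png",d["color"]); print(n,d["K"].round(1).tolist(),d["R"].round(3).tolist(),d["t"].round(3).tolist())
E
```

```text
{'time': 0.0, 'joints': array([ 1.20330949e+00,  9.18437229e-02,  1.23186750e+00, -7.33576257e-06,
        1.81979967e+00, -5.67238740e-02]), 'joint_velocities': array([-0.00015787, -0.00067519,  0.00071164, -0.00128302, -0.00136497,
       -0.00054085]), 'effort': array([ 7.30925640e-04, -4.46452832e+01, -4.06445539e+01,  6.98027574e-02,
        2.96187960e-02, -1.62364122e-04]), 'tcp_pos': array([0.18350682, 0.5713051 , 0.40352599]), 'tcp_rot': array([ 1.54757817e-01,  9.87951972e-01, -9.38373204e-04, -1.98436319e-04]), 'wrist_force': array([-0.28141309,  0.52119993,  0.09888483]), 'moment': array([ 0.03756268, -0.06545064,  0.00196954]), 'grip_width': 1.0007161236687852}
scene [[353.3, 0.0, 249.2], [0.0, 353.3, 190.0], [0.0, 0.0, 1.0]] [[0.837, 0.547, 0.011], [0.425, -0.638, -0.642], [-0.345, 0.542, -0.766]] [-0.453, -0.189, 1.464]
top [[456.1, 0.0, 249.6], [0.0, 456.1, 187.6], [0.0, 0.0, 1.0]] [[0.04, -0.999, 0.006], [-0.974, -0.04, -0.224], [0.224, 0.003, -0.974]] [-0.003, 0.55, 1.721]
```

View pics/scene0.png

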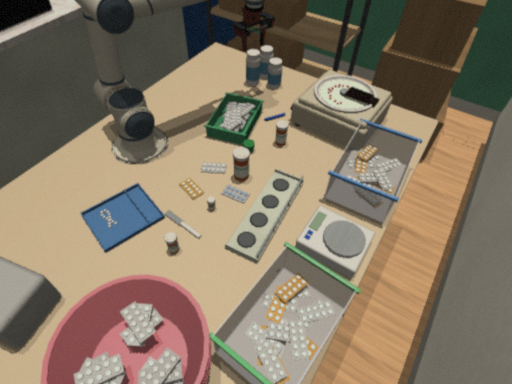

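View pics/top0.png

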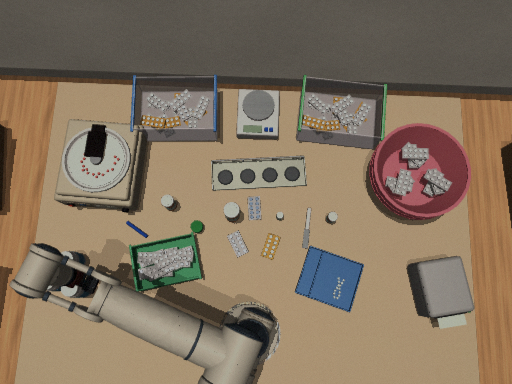

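The machine is on the left (+y), so the order is pad1=XL through pad4=S. In the top view the caps are at about XL (232,211), L (168,202), M (332,217) and S (280,216), and the pads run from (225,177) to (292,174). Next I'll measure these by colour blobs in both views.

```bash
cat > h.py <<'E'
import numpy as np, cv2
from rig import observe, eyes
def ray(d,u,v,z):
    R,t=np.array(d["R"]),np.array(d["t"]); C=-R.T@t
    w=R.T@np.linalg.inv(d["K"])@np.array([u,v,1.]); return C+w*(z-C[2])/w[2]
def proj(d,X):
    p=d["K"]@(d["R"]@np.array(X)+d["t"]); return p[:2]/p[2]
def blob(d,u,v,r,kind):
    "largest blob of kind near a pixel: centroid, area, bbox"
    u,v=int(u),int(v); im=d["color"][v-r:v+r+1,u-r:u+r+1]
    hsv=cv2.cvtColor(im,cv2.COLOR_BGR2HSV)
    m=cv2.inRange(hsv,(0,0,150),(180,45,255)) if kind=="cap" else cv2.inRange(hsv,(0,0,0),(180,255,95))
    n,l,s,c=cv2.connectedComponentsWithStats(m)
    if n<2: return None
    i=1+np.argmax(s[1:,4]); return c[i]+[u-r,v-r],s[i]
E
python3 - <<'E'
from h import *
t=eyes.read_camera("top"); s=eyes.read_camera("scene")
V=dict(XL=(232,211,.125,241,154),L=(168,202,.1,282,125),M=(332,217,.076,171,238),S=(280,216,.052,211,201))
for k,(u,v,h,a,b) in V.items():
    for d,x,y in((t,u,v),(s,a,b)):
        r=blob(d,x,y,11,"cap"); 
        print(k,r and (r[0].round(1),r[1][2:],ray(d,*r[0],h-(0 if d is t else .004)).round(4)))
for i,(u,v) in enumerate([(225,177),(248,176),(270,175),(292,174)]):
    r=blob(t,u,v,10,"dark"); p=ray(t,*r[0],.015); q=proj(s,p); r2=blob(s,*q,11,"dark")
    print("pad",i+1,r[0].round(1),r[1][2:],p.round(4),ray(s,*r2[0],.015).round(4),r2[1][2:])
c=[cv2.resize(t["color"][155:235,150:350],(800,320),interpolation=cv2.INTER_CUBIC),cv2.resize(s["color"][110:260,150:310],(298,280))]
c[1]=cv2.copyMakeBorder(c[1],0,0,0,502,cv2.BORDER_CONSTANT)
cv2.imwrite("pics/crop1.png",np.vstack(c))
E
```

```text
XL (array([230.9, 209.1]), array([ 15,  15, 184], dtype=int32), array([0.4501, 0.0853, 0.125 ]))
XL (array([240.9, 152.5]), array([ 17,  12, 153], dtype=int32), array([0.4459, 0.0893, 0.121 ]))
L (array([166.4, 200. ]), array([ 12,  11, 110], dtype=int32), array([0.4798, 0.3327, 0.1   ]))
L (array([281.9, 124. ]), array([12,  7, 68], dtype=int32), array([0.476 , 0.3368, 0.096 ]))
M (array([332.6, 215.9]), array([ 9,  9, 62], dtype=int32), array([ 0.4487, -0.303 ,  0.076 ]))
M (array([170.1, 236.7]), array([12, 10, 91], dtype=int32), array([ 0.4443, -0.2998,  0.072 ]))
S (array([279.5, 214.5]), array([ 6,  6, 32], dtype=int32), array([ 0.4499, -0.1011,  0.052 ]))
S (array([210.7, 199.2]), array([ 8,  6, 36], dtype=int32), array([ 0.4459, -0.0979,  0.048 ]))
pad 1 [225.  176.9] [ 15  15 179] [0.6011 0.1204 0.015 ] [0.6003 0.1206 0.015 ] [ 16  12 143]
pad 2 [247.2 175.7] [ 15  15 177] [0.6095 0.0309 0.015 ] [0.6087 0.0304 0.015 ] [ 16  12 158]
pad 3 [269.4 174.6] [ 16  14 177] [ 0.6182 -0.0587  0.015 ] [ 0.6167 -0.0589  0.015 ] [ 17  14 186]
pad 4 [291.6 173.5] [ 16  14 177] [ 0.6264 -0.1483  0.015 ] [ 0.6253 -0.1478  0.015 ] [ 17  16 210]
```

View pics/crop1.png

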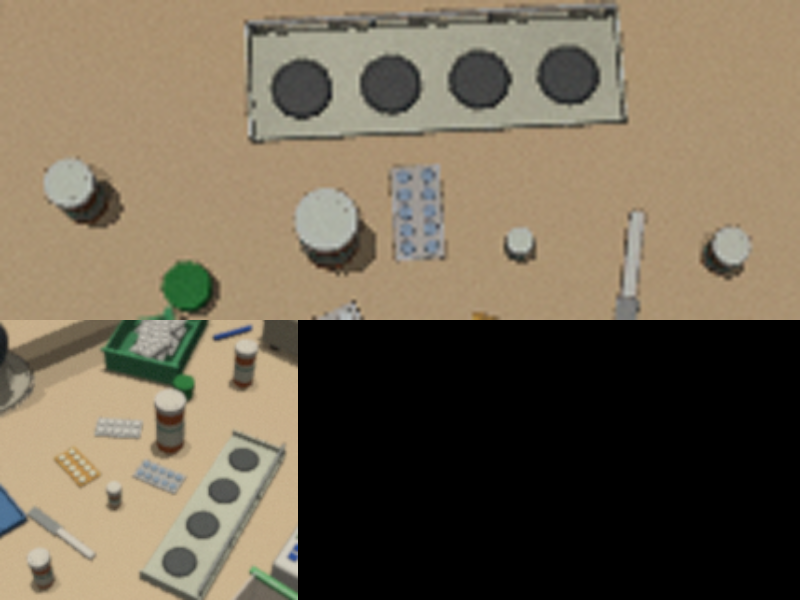

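Emit:
carry_out(increments=[[[0,0,6.7],[-0.035,-0.0135,0],-1],[[0,0,13.4],[-0.07,-0.027,0],-1],[[0,0,20.1],[-0.106,-0.041,0],-1],[[0,0,26.8],[-0.142,-0.0545,0],-1],[[0,0,33.4],[-0.177,-0.068,0],-1]], force=15)

```text
time: 0.62
tcp_pos: [0.3323, 0.4511, 0.4045]
tcp_rot: [0.435, 0.901, -0.0, 0.0]
wrist_force: [0.8, 0.3, -0.2]
grip_width: 0.998
```

Emit:
carry_out(increments=[[[0,0,6.7],[0,0,0],-1],[[0,0,13.4],[0,0,0],-1],[[0,0,20.1],[0,0,0],-1],[[0,0,26.8],[0,0,0],-1],[[0,0,33.4],[0,0,0],-1]])

```text
time: 1.03
tcp_pos: [0.3314, 0.4522, 0.4044]
tcp_rot: [0.675, 0.737, -0.0, -0.0]
wrist_force: [-1.0, 0.7, 1.4]
grip_width: 1.0
```

```bash
cat >> h.py <<'E'
from scipy.spatial.transform import Rotation as Ro
V={k:np.array(v) for k,v in dict(XL=(.450,.0855,.278),L=(.479,.333,.253),M=(.448,-.302,.229),S=(.449,-.1005,.205),
 P1=(.6007,.1205,.293),P2=(.6091,.0306,.268),P3=(.6175,-.0588,.244),P4=(.6259,-.1481,.22)).items()}
def go(k):
    s=observe(); R=Ro.from_quat(s["tcp_rot"]); y=R.as_matrix()[:,1]; d=V[k]-s["tcp_pos"]
    print(k,"t%.2f"%s["time"],s["tcp_pos"].round(4),"jaw deg",np.degrees(np.arctan2(y[1],y[0])).round(2),"tilt z",R.as_matrix()[:,2].round(4),"world d",d.round(4),"TOOL d",R.inv().apply(d).round(4),"F",s["wrist_force"].round(2),"w",round(s["grip_width"]*.088,4))
E
python3 -c "
from h import *
go('L');print(observe()['joints'].round(3))"
```

```text
L t1.03 [0.3314 0.4522 0.4044] jaw deg 5.04 tilt z [-3.e-04 -3.e-04 -1.e+00] world d [ 0.1476 -0.1192 -0.1514] TOOL d [-0.1317  0.1366  0.1514] F [-1.01  0.75  1.37] w 0.088
[ 0.878 -0.015  1.34   0.     1.817  0.79 ]
```

Emit:
carry_out(increments=[[[0,0,0],[-0.028,0.029,0],-1],[[0,0,0],[-0.056,0.058,0],-1],[[0,0,0],[-0.084,0.087,0],-1],[[0,0,0],[-0.112,0.116,0],-1],[[0,0,0],[-0.132,0.137,0],-1]])

```text
time: 1.45
tcp_pos: [0.482, 0.3317, 0.4043]
tcp_rot: [0.674, 0.739, -0.0, 0.0]
wrist_force: [-0.3, 1.1, -0.1]
grip_width: 1.003
```

Emit:
carry_out(increments=[[[0,0,0],[0,0,0.015],-1],[[0,0,0],[0,0,0.035],-1],[[0,0,0],[0,0,0.055],-1],[[0,0,0],[0,0,0.07],-1],[[0,0,0],[0,0,0.07],-1]])

```text
time: 1.87
tcp_pos: [0.4797, 0.3334, 0.33]
tcp_rot: [0.673, 0.739, -0.003, -0.001]
wrist_force: [-0.7, -0.7, -0.0]
grip_width: 1.0
```

```bash
python3 -c "
from h import *
go('L')
t=eyes.read_camera('top');s=eyes.read_camera('scene')
cv2.imwrite('pics/c2.png',np.hstack([cv2.resize(t['color'][150:250,110:210],(400,400)),cv2.resize(s['color'][60:160,230:330],(400,400))]))"
```

```text
L t1.87 [0.4797 0.3334 0.33  ] jaw deg 5.38 tilt z [-0.006  -0.0037 -1.    ] world d [-0.0007 -0.0004 -0.077 ] TOOL d [-0.0001 -0.0002  0.077 ] F [-0.69 -0.75 -0.04] w 0.088
```

View pics/c2.png

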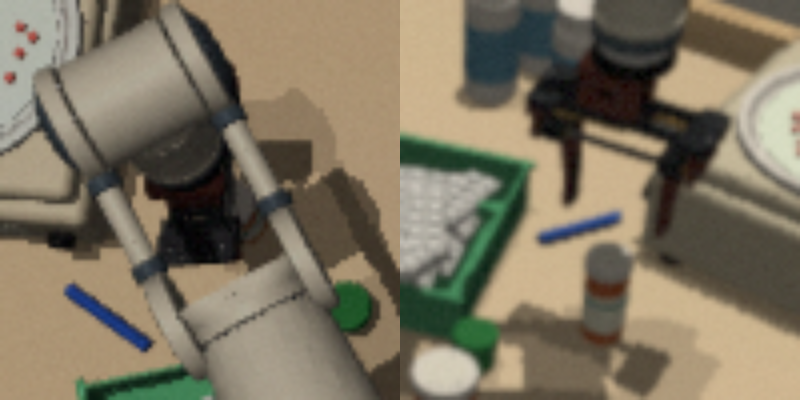

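The fingers straddle vial L in the scene crop (vial at crop (605,290)). The machine is clear on the right. Next I'll descend and grip.

Emit:
carry_out(increments=[[[0,0,0],[0,0,0.02],-1],[[0,0,0],[0,0,0.04],-1],[[0,0,0],[0,0,0.06],-1],[[0,0,0],[0,0,0.074],-1],[[0,0,0],[0,0,0.077],-1]])

```text
time: 2.38
tcp_pos: [0.4797, 0.3338, 0.2558]
tcp_rot: [0.673, 0.74, -0.001, -0.0]
wrist_force: [-0.8, -0.3, 0.8]
grip_width: 1.001
```

Emit:
carry_out(increments=[[[0,0,0],[0,0,0],-0.4],[[0,0,0],[0,0,0],-0.2],[[0,0,0],[0,0,0],0],[[0,0,0],[0,0,0],0.2],[[0,0,0],[0,0,0],0.4]], force=15)

```text
time: 2.8
tcp_pos: [0.4802, 0.334, 0.2589]
tcp_rot: [0.673, 0.74, 0.001, 0.0]
wrist_force: [-0.1, 0.3, 0.3]
grip_width: 0.66
```

Emit:
carry_out(increments=[[[0,0,0],[0,0,0],0.6],[[0,0,0],[0,0,0],0.8],[[0,0,0],[0,0,0],1],[[0,0,0],[0,0,0],1],[[0,0,0],[0,0,0],1]])

```text
time: 3.22
tcp_pos: [0.48, 0.3339, 0.2581]
tcp_rot: [0.673, 0.74, 0.0, 0.0]
wrist_force: [-0.6, 0.1, 3.4]
grip_width: 0.545
```

```bash
python3 -c "
from h import *
go('L')"
```

```text
L t3.22 [0.48   0.3339 0.2581] jaw deg 5.39 tilt z [ 6.e-04  4.e-04 -1.e+00] world d [-0.001  -0.0009 -0.0051] TOOL d [-0.0008 -0.0011  0.0051] F [-0.64  0.08  3.36] w 0.048
```

Emit:
carry_out(increments=[[[0,0,0],[0,0,-0.01],1],[[0,0,0],[0,0,-0.03],1],[[0,0,0],[0,0,-0.055],1],[[0,0,0],[-0.015,0.005,-0.07],1],[[0,0,0],[-0.04,0.013,-0.075],1]])

```text
time: 3.63
tcp_pos: [0.4964, 0.2965, 0.3366]
tcp_rot: [0.672, 0.741, 0.002, 0.0]
wrist_force: [0.9, -0.5, -0.4]
grip_width: 0.54
```

Emit:
carry_out(increments=[[[0,0,0],[-0.033,0.01,0],1],[[0,0,0],[-0.066,0.021,0],1],[[0,0,0],[-0.1,0.032,0],1],[[0,0,0],[-0.133,0.043,0],1],[[0,0,0],[-0.166,0.053,0],1]])

```text
time: 4.05
tcp_pos: [0.5655, 0.1333, 0.3329]
tcp_rot: [0.673, 0.74, -0.0, 0.0]
wrist_force: [0.8, 0.7, -0.1]
grip_width: 0.542
```

Emit:
carry_out(increments=[[[0,0,0],[-0.033,0.01,0],1],[[0,0,0],[-0.063,0.02,0],1],[[0,0,0],[-0.088,0.028,0],1],[[0,0,0],[-0.105,0.033,0],1],[[0,0,0],[-0.108,0.034,0],1]])

```text
time: 4.47
tcp_pos: [0.6098, 0.0276, 0.3324]
tcp_rot: [0.674, 0.738, -0.001, 0.0]
wrist_force: [-0.2, -0.2, -0.6]
grip_width: 0.542
```

```bash
python3 -c "
from h import *
go('P2')
s=eyes.read_camera('scene')
cv2.imwrite('pics/c3.png',cv2.resize(s['color'][80:280,180:380],(600,600)))"
```

```text
P2 t4.47 [0.6098 0.0276 0.3324] jaw deg 5.18 tilt z [-5.0e-04 -1.2e-03 -1.0e+00] world d [-0.0007  0.003  -0.0644] TOOL d [ 0.0031 -0.0004  0.0644] F [-0.16 -0.2  -0.57] w 0.0477
```

View pics/c3.png

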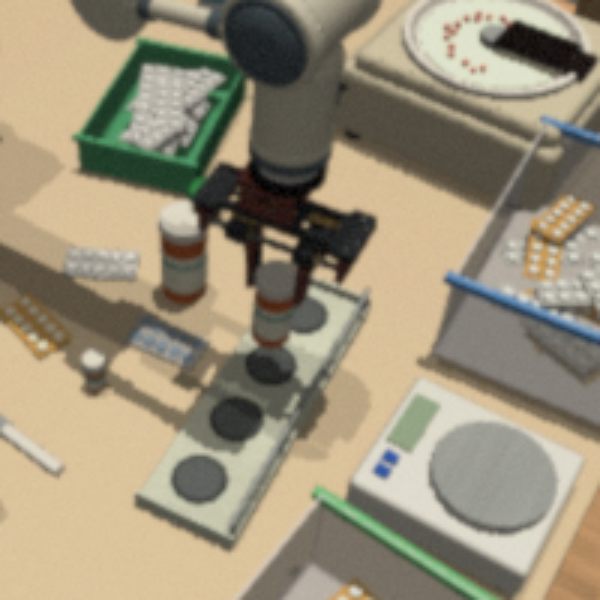

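Vial L is held upright above pad2 (crop (275,305), pad at (270,365)). I'll lower it slowly.

Emit:
carry_out(increments=[[[0,0,0],[0.001,0,0.012],1],[[0,0,0],[0.002,0,0.026],1],[[0,0,0],[0.002,0,0.038],1],[[0,0,0],[0.002,0,0.046],1],[[0,0,0],[0.002,0,0.05],1]])

```text
time: 4.93
tcp_pos: [0.6082, 0.0336, 0.2796]
tcp_rot: [0.673, 0.74, -0.001, -0.002]
wrist_force: [-1.3, -0.1, -0.5]
grip_width: 0.543
```

Emit:
carry_out(increments=[[[0,0,0],[0,0,0],1],[[0,0,0],[0,0,0.001],1],[[0,0,0],[0,0,0.002],1],[[0,0,0],[0,0,0.003],1],[[0,0,0],[0,0,0.003],1]])

```text
time: 5.35
tcp_pos: [0.609, 0.0326, 0.2801]
tcp_rot: [0.673, 0.74, 0.0, 0.0]
wrist_force: [0.5, -0.7, -0.7]
grip_width: 0.544
```

```bash
python3 -c "
from h import *
go('P2')"
```

```text
P2 t5.35 [0.609  0.0326 0.2801] jaw deg 5.39 tilt z [ 9.e-04 -0.e+00 -1.e+00] world d [ 0.0001 -0.002  -0.0121] TOOL d [-0.002  -0.0001  0.0121] F [ 0.48 -0.75 -0.67] w 0.0479
```

Emit:
carry_out(increments=[[[0,0,0],[-0.002,0,0.001],1],[[0,0,0],[-0.002,0,0.002],1],[[0,0,0],[-0.002,0,0.0035],1],[[0,0,0],[-0.002,0,0.005],1],[[0,0,0],[-0.002,0,0.005],1]])

```text
time: 5.77
tcp_pos: [0.609, 0.0306, 0.2741]
tcp_rot: [0.673, 0.74, -0.0, -0.0]
wrist_force: [0.4, 0.0, -0.0]
grip_width: 0.547
```

Emit:
carry_out(increments=[[[0,0,0],[0,0,0.0005],1],[[0,0,0],[0,0,0.001],1],[[0,0,0],[0,0,0.0015],1],[[0,0,0],[0,0,0.002],1],[[0,0,0],[0,0,0.002],1]])

```text
time: 6.18
tcp_pos: [0.6091, 0.0306, 0.2732]
tcp_rot: [0.673, 0.74, 0.0, 0.0]
wrist_force: [-0.1, 0.0, 2.1]
grip_width: 0.542
```

Contact matches the prediction (z 0.2732, about +2 N). I'll open gently and lift.

Emit:
carry_out(increments=[[[0,0,0],[0,0,0],-0.1],[[0,0,0],[0,0,0],-0.2],[[0,0,0],[0,0,0],-0.35],[[0,0,0],[0,0,0],-0.5],[[0,0,0],[0,0,0],-0.7]])

```text
time: 6.6
tcp_pos: [0.6091, 0.0306, 0.2724]
tcp_rot: [0.673, 0.74, -0.0, -0.0]
wrist_force: [0.0, 0.5, -0.0]
grip_width: 0.788
```

Emit:
carry_out(increments=[[[0,0,0],[0,0,0],-0.8],[[0,0,0],[0,0,-0.005],-0.8],[[0,0,0],[0,0,-0.02],-0.8],[[0,0,0],[0,0,-0.05],-0.8],[[0,0,0],[0,0,-0.09],-1]])

```text
time: 7.02
tcp_pos: [0.6087, 0.0306, 0.3601]
tcp_rot: [0.673, 0.74, -0.002, -0.003]
wrist_force: [-0.2, 0.9, -0.5]
grip_width: 0.942
```

```bash
python3 -c "
from h import *
go('XL')"
```

```text
XL t7.02 [0.6087 0.0306 0.3601] jaw deg 5.39 tilt z [-0.0069  0.     -1.    ] world d [-0.1587  0.0549 -0.0821] TOOL d [ 0.0695 -0.1523  0.0832] F [-0.23  0.86 -0.48] w 0.0829
```

Emit:
carry_out(increments=[[[0,0,0],[0.012,-0.027,0],-1],[[0,0,0],[0.029,-0.064,0],-1],[[0,0,0],[0.046,-0.101,0],-1],[[0,0,0],[0.062,-0.136,0],-1],[[0,0,0],[0.069,-0.152,0],-1]])

```text
time: 7.43
tcp_pos: [0.4483, 0.086, 0.3635]
tcp_rot: [0.673, 0.74, 0.0, -0.0]
wrist_force: [-1.2, 0.0, -0.5]
grip_width: 1.002
```

Emit:
carry_out(increments=[[[0,0,0],[0,0,0],-1],[[0,0,0],[0,0,0.005],-1],[[0,0,0],[0,0,0.01],-1],[[0,0,0],[0,0,0.015],-1],[[0,0,0],[0,0,0.015],-1]])

```text
time: 7.85
tcp_pos: [0.452, 0.0846, 0.3455]
tcp_rot: [0.673, 0.739, -0.001, -0.001]
wrist_force: [-0.2, 0.2, 0.1]
grip_width: 1.002
```

```bash
python3 -c "
from h import *
go('XL')
t=eyes.read_camera('top');s=eyes.read_camera('scene')
cv2.imwrite('pics/c4.png',np.hstack([cv2.resize(t['color'][140:240,180:280],(400,400)),cv2.resize(s['color'][90:210,200:320],(400,400))]))"
```

```text
XL t7.85 [0.452  0.0846 0.3455] jaw deg 5.34 tilt z [-3.3e-03 -5.0e-04 -1.0e+00] world d [-0.002   0.0009 -0.0675] TOOL d [ 0.0011 -0.0017  0.0675] F [-0.24  0.22  0.08] w 0.0882
```

View pics/c4.png

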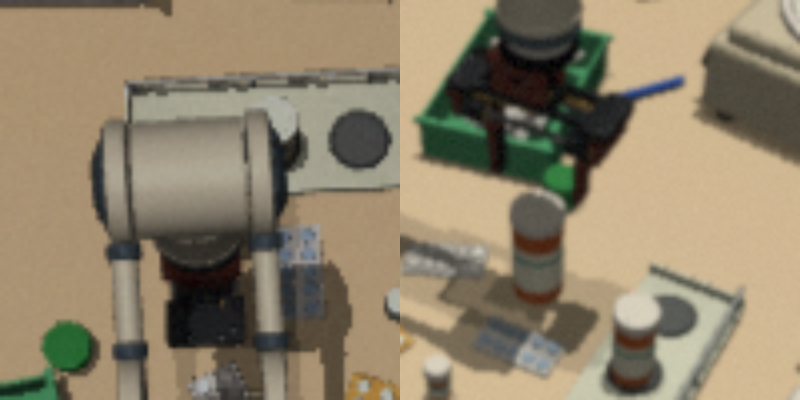

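L stands on pad2 (scene crop (633,340)). The fingers straddle XL (cap at (538,210)). Next I'll descend and grip.

Emit:
carry_out(increments=[[[0,0,0],[0,-0.001,0.015],-1],[[0,0,0],[0.001,-0.001,0.035],-1],[[0,0,0],[0.001,-0.001,0.052],-1],[[0,0,0],[0.001,-0.001,0.063],-1],[[0,0,0],[0.001,-0.001,0.066],-1]])

```text
time: 8.37
tcp_pos: [0.45, 0.0858, 0.2793]
tcp_rot: [0.673, 0.739, -0.001, -0.001]
wrist_force: [0.2, 0.6, -0.6]
grip_width: 1.0
```

Emit:
carry_out(increments=[[[0,0,0],[0,0,0],-0.7],[[0,0,0],[0,0,0],-0.5],[[0,0,0],[0,0,0],-0.3],[[0,0,0],[0,0,0],-0.1],[[0,0,0],[0,0,0],0.2]])

```text
time: 8.78
tcp_pos: [0.4503, 0.086, 0.2827]
tcp_rot: [0.673, 0.74, 0.001, 0.0]
wrist_force: [-1.3, -0.4, 2.7]
grip_width: 0.679
```

Emit:
carry_out(increments=[[[0,0,0],[0,0,0],0.5],[[0,0,0],[0,0,0],1],[[0,0,0],[0,0,0],1],[[0,0,0],[0,0,0],1],[[0,0,0],[0,0,0],1]])

```text
time: 9.2
tcp_pos: [0.4503, 0.086, 0.2826]
tcp_rot: [0.673, 0.74, 0.001, 0.001]
wrist_force: [-1.3, 0.8, 5.0]
grip_width: 0.682
```

```bash
python3 -c "
from h import *
go('P1')"
```

```text
P1 t9.20 [0.4503 0.086  0.2826] jaw deg 5.4 tilt z [ 1.6e-03  2.0e-04 -1.0e+00] world d [0.1504 0.0345 0.0104] TOOL d [ 0.0202  0.153  -0.0101] F [-1.26  0.78  5.01] w 0.06
```

Emit:
carry_out(increments=[[[0,0,0],[0,0,-0.01],1],[[0,0,0],[0,0,-0.03],1],[[0,0,0],[0,0,-0.05],1],[[0,0,0],[0.004,0.01,-0.06],1],[[0,0,0],[0.01,0.03,-0.06],1]])

```text
time: 9.62
tcp_pos: [0.4789, 0.0986, 0.3454]
tcp_rot: [0.673, 0.739, 0.002, 0.002]
wrist_force: [0.8, -0.0, -1.0]
grip_width: 0.678
```

Emit:
carry_out(increments=[[[0,0,0],[0.005,0.03,0],1],[[0,0,0],[0.01,0.062,0],1],[[0,0,0],[0.01,0.092,0],1],[[0,0,0],[0.01,0.115,0],1],[[0,0,0],[0.01,0.123,0],1]])

```text
time: 10.03
tcp_pos: [0.6028, 0.1204, 0.34]
tcp_rot: [0.673, 0.74, -0.001, -0.001]
wrist_force: [0.4, 0.3, -1.7]
grip_width: 0.675
```

Emit:
carry_out(increments=[[[0,0,0],[0,0,0.002],1],[[0,0,0],[0,0,0.01],1],[[0,0,0],[0,0,0.02],1],[[0,0,0],[0,0,0.028],1],[[0,0,0],[0,0,0.03],1]])

```text
time: 10.45
tcp_pos: [0.5994, 0.1202, 0.3091]
tcp_rot: [0.673, 0.74, -0.001, -0.001]
wrist_force: [0.4, 0.2, -2.2]
grip_width: 0.676
```

```bash
python3 -c "
from h import *
go('P1')"
```

```text
P1 t10.45 [0.5994 0.1202 0.3091] jaw deg 5.4 tilt z [-3.4e-03 -5.0e-04 -1.0e+00] world d [ 0.0013  0.0003 -0.0161] TOOL d [0.0002 0.0013 0.0161] F [ 0.43  0.18 -2.15] w 0.0595
```

Emit:
carry_out(increments=[[[0,0,0],[0,0,0.002],1],[[0,0,0],[0,0.0005,0.004],1],[[0,0,0],[0,0.0005,0.006],1],[[0,0,0],[0,0.0005,0.008],1],[[0,0,0],[0,0.0005,0.009],1]])

```text
time: 10.87
tcp_pos: [0.6011, 0.1203, 0.3027]
tcp_rot: [0.673, 0.74, 0.0, 0.0]
wrist_force: [1.0, 0.3, -1.4]
grip_width: 0.681
```

Emit:
carry_out(increments=[[[0,0,0],[0,0,0.0005],1],[[0,0,0],[0,0,0.001],1],[[0,0,0],[0,0,0.0015],1],[[0,0,0],[0,0,0.002],1],[[0,0,0],[0,0,0.002],1]])

```text
time: 11.28
tcp_pos: [0.6011, 0.1203, 0.3006]
tcp_rot: [0.673, 0.74, -0.0, -0.0]
wrist_force: [-0.4, -0.2, -1.3]
grip_width: 0.678
```

Emit:
carry_out(increments=[[[0,0,0],[0,0,0.0005],1],[[0,0,0],[0,0,0.001],1],[[0,0,0],[0,0,0.0015],1],[[0,0,0],[0,0,0.002],1],[[0,0,0],[0,0,0.002],1]])

```text
time: 11.7
tcp_pos: [0.6011, 0.1203, 0.2984]
tcp_rot: [0.673, 0.74, -0.0, -0.0]
wrist_force: [-0.3, 0.4, -1.6]
grip_width: 0.68
```

Emit:
carry_out(increments=[[[0,0,0],[0,0,0.0003],1],[[0,0,0],[0,0,0.0006],1],[[0,0,0],[0,0,0.0009],1],[[0,0,0],[0,0,0.001],1],[[0,0,0],[0,0,0.001],1]])

```text
time: 12.12
tcp_pos: [0.6011, 0.1203, 0.2978]
tcp_rot: [0.673, 0.74, 0.0, 0.0]
wrist_force: [-0.3, 0.3, -0.8]
grip_width: 0.679
```

Force is starting to rise from −1.6 N, so it is at or near contact. I'll go down 1 mm more before releasing.

Emit:
carry_out(increments=[[[0,0,0],[0,0,0.0003],1],[[0,0,0],[0,0,0.0006],1],[[0,0,0],[0,0,0.0008],1],[[0,0,0],[0,0,0.001],1],[[0,0,0],[0,0,0.001],1]])

```text
time: 12.53
tcp_pos: [0.601, 0.1203, 0.2977]
tcp_rot: [0.673, 0.74, 0.0, 0.0]
wrist_force: [-2.5, -0.7, 5.6]
grip_width: 0.68
```

Emit:
carry_out(increments=[[[0,0,0],[0,0,0],-0.36],[[0,0,0],[0,0,0],-0.45],[[0,0,0],[0,0,0],-0.6],[[0,0,0],[0,0,0],-0.75],[[0,0,0],[0,0,0],-0.9]])

```text
time: 12.95
tcp_pos: [0.6012, 0.1203, 0.2961]
tcp_rot: [0.673, 0.74, -0.0, -0.0]
wrist_force: [-0.7, 0.1, 0.2]
grip_width: 0.911
```

Emit:
carry_out(increments=[[[0,0,0],[0,0,0],-0.95],[[0,0,0],[0,0,-0.005],-0.95],[[0,0,0],[0,0,-0.02],-0.95],[[0,0,0],[0,0,-0.04],-0.95],[[0,0,0],[0,0,-0.06],-1]])

```text
time: 13.37
tcp_pos: [0.601, 0.1203, 0.357]
tcp_rot: [0.673, 0.74, -0.001, -0.0]
wrist_force: [-0.4, 0.5, -0.6]
grip_width: 0.993
```

```bash
python3 -c "
from h import *
go('S')"
```

```text
S t13.37 [0.601  0.1203 0.357 ] jaw deg 5.39 tilt z [-1.3e-03 -2.0e-04 -1.0e+00] world d [-0.152  -0.2208 -0.152 ] TOOL d [-0.2055 -0.1719  0.1522] F [-0.41  0.49 -0.63] w 0.0874
```

Emit:
carry_out(increments=[[[0,0,0],[-0.02,-0.017,0],-1],[[0,0,0],[-0.048,-0.04,0],-1],[[0,0,0],[-0.078,-0.065,0],-1],[[0,0,0],[-0.108,-0.09,0],-1],[[0,0,0],[-0.138,-0.115,0],-1]])

```text
time: 13.78
tcp_pos: [0.4984, -0.0289, 0.357]
tcp_rot: [0.673, 0.74, 0.0, 0.0]
wrist_force: [0.0, -1.2, 0.1]
grip_width: 1.004
```

Emit:
carry_out(increments=[[[0,0,0],[-0.028,-0.024,0.01],-1],[[0,0,0],[-0.052,-0.045,0.03],-1],[[0,0,0],[-0.065,-0.055,0.055],-1],[[0,0,0],[-0.0675,-0.057,0.075],-1],[[0,0,0],[-0.0675,-0.057,0.08],-1]])

```text
time: 14.2
tcp_pos: [0.4478, -0.1014, 0.2736]
tcp_rot: [0.674, 0.739, -0.001, -0.002]
wrist_force: [-1.0, 0.8, -0.6]
grip_width: 1.0
```

```bash
python3 -c "
from h import *
go('S')
t=eyes.read_camera('top');s=eyes.read_camera('scene')
cv2.imwrite('pics/c5.png',np.hstack([cv2.resize(t['color'][140:240,210:310],(400,400)),cv2.resize(s['color'][120:240,160:280],(400,400))]))"
```

```text
S t14.20 [ 0.4478 -0.1014  0.2736] jaw deg 5.25 tilt z [-0.0042  0.0011 -1.    ] world d [ 0.0012  0.0009 -0.0686] TOOL d [0.0006 0.0016 0.0686] F [-0.98  0.85 -0.61] w 0.088
```

View pics/c5.png

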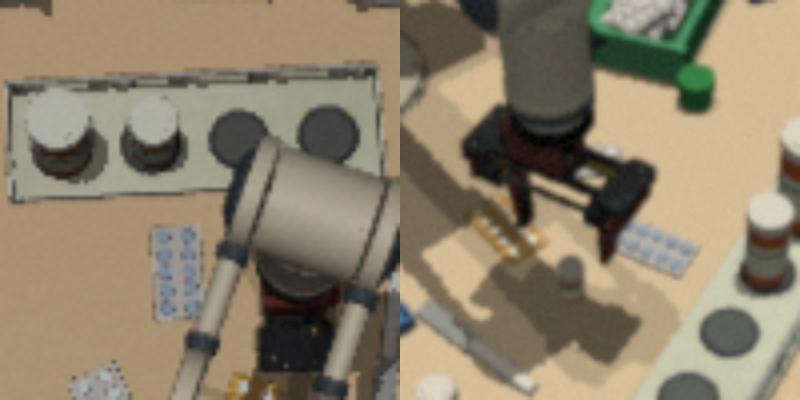

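XL and L stand on their pads (left crop). S sits between the fingers (right crop (570,275)).

Emit:
carry_out(increments=[[[0,0,0],[0,0,0.012],-0.8],[[0,0,0],[0,0.001,0.03],-0.6],[[0,0,0],[0,0.001,0.048],-0.4],[[0,0,0],[0,0.001,0.062],-0.3],[[0,0,0],[0,0.001,0.067],-0.2]])

```text
time: 14.72
tcp_pos: [0.4504, -0.0996, 0.2082]
tcp_rot: [0.673, 0.74, -0.0, -0.001]
wrist_force: [-0.9, -0.6, 0.1]
grip_width: 0.659
```

Emit:
carry_out(increments=[[[0,0,0],[0,0,0],-0.1],[[0,0,0],[0,0,0],0.05],[[0,0,0],[0,0,0],0.2],[[0,0,0],[0,0,0],0.35],[[0,0,0],[0,0,0],0.6]], force=10)

```text
time: 15.13
tcp_pos: [0.4505, -0.1004, 0.2107]
tcp_rot: [0.673, 0.74, 0.0, 0.001]
wrist_force: [-1.1, -0.1, 0.5]
grip_width: 0.307
```

Emit:
carry_out(increments=[[[0,0,0],[0,0,0],1],[[0,0,0],[0,0,0],1],[[0,0,0],[0,0,0],1],[[0,0,0],[0,0,0],1],[[0,0,0],[0,0,0],1]])

```text
time: 15.55
tcp_pos: [0.4505, -0.1005, 0.2106]
tcp_rot: [0.673, 0.74, 0.0, 0.001]
wrist_force: [-0.1, 0.3, 5.5]
grip_width: 0.308
```

```bash
python3 -c "
from h import *
go('P4')"
```

```text
P4 t15.55 [ 0.4505 -0.1005  0.2106] jaw deg 5.39 tilt z [ 1.7e-03 -5.0e-04 -1.0e+00] world d [ 0.1754 -0.0476  0.0094] TOOL d [-0.0639  0.1702 -0.0091] F [-0.06  0.35  5.53] w 0.0271
```

Emit:
carry_out(increments=[[[0,0,0],[0,0,-0.008],1],[[0,0,0],[0,0,-0.025],1],[[0,0,0],[0,0,-0.045],1],[[0,0,0],[-0.004,0.01,-0.06],1],[[0,0,0],[-0.01,0.027,-0.06],1]])

```text
time: 15.97
tcp_pos: [0.4782, -0.1079, 0.2737]
tcp_rot: [0.673, 0.74, 0.001, 0.002]
wrist_force: [1.0, 0.5, -0.0]
grip_width: 0.309
```

Emit:
carry_out(increments=[[[0,0,0],[-0.012,0.032,0],1],[[0,0,0],[-0.025,0.066,0],1],[[0,0,0],[-0.038,0.1,0],1],[[0,0,0],[-0.05,0.13,0],1],[[0,0,0],[-0.054,0.143,0],1]])

```text
time: 16.38
tcp_pos: [0.6278, -0.1491, 0.2681]
tcp_rot: [0.673, 0.739, -0.0, -0.001]
wrist_force: [0.3, 0.3, -0.9]
grip_width: 0.305
```

Emit:
carry_out(increments=[[[0,0,0],[0,0,0.002],1],[[0,0,0],[0,0,0.01],1],[[0,0,0],[0,0,0.02],1],[[0,0,0],[0,0,0.029],1],[[0,0,0],[0,0,0.032],1]])

```text
time: 16.8
tcp_pos: [0.6241, -0.1477, 0.235]
tcp_rot: [0.673, 0.74, -0.001, -0.002]
wrist_force: [-0.2, -0.2, -1.1]
grip_width: 0.306
```

Emit:
carry_out(increments=[[[0,0,0],[0,0,0],1],[[0,0,0],[0,0,0.001],1],[[0,0,0],[0,0,0.002],1],[[0,0,0],[0,0,0.003],1],[[0,0,0],[0,0,0.003],1]])

```text
time: 17.22
tcp_pos: [0.6255, -0.1481, 0.235]
tcp_rot: [0.673, 0.74, 0.0, 0.0]
wrist_force: [-0.3, -0.0, 0.3]
grip_width: 0.308
```

```bash
python3 -c "
from h import *
go('P4')"
```

```text
P4 t17.22 [ 0.6255 -0.1481  0.235 ] jaw deg 5.39 tilt z [ 6.e-04 -2.e-04 -1.e+00] world d [ 0.0004  0.     -0.015 ] TOOL d [-0.      0.0004  0.015 ] F [-0.3  -0.01  0.34] w 0.0271
```

Predicted contact is at 0.2256, about 9 mm lower.

Emit:
carry_out(increments=[[[0,0,0],[0,0,0.002],1],[[0,0,0],[0,0,0.004],1],[[0,0,0],[0,0,0.006],1],[[0,0,0],[0,0,0.007],1],[[0,0,0],[0,0,0.007],1]])

```text
time: 17.63
tcp_pos: [0.6254, -0.1481, 0.227]
tcp_rot: [0.673, 0.74, -0.0, -0.0]
wrist_force: [-0.1, -0.2, -0.2]
grip_width: 0.312
```

Emit:
carry_out(increments=[[[0,0,0],[0,0,0.0005],1],[[0,0,0],[0,0,0.001],1],[[0,0,0],[0,0,0.0015],1],[[0,0,0],[0,0,0.002],1],[[0,0,0],[0,0,0.002],1]])

```text
time: 18.05
tcp_pos: [0.6255, -0.1481, 0.2259]
tcp_rot: [0.673, 0.74, 0.0, 0.0]
wrist_force: [0.9, -0.5, 0.4]
grip_width: 0.306
```

Emit:
carry_out(increments=[[[0,0,0],[0,0,0.0003],1],[[0,0,0],[0,0,0.0006],1],[[0,0,0],[0,0,0.0008],1],[[0,0,0],[0,0,0.001],1],[[0,0,0],[0,0,0.001],1]])

```text
time: 18.47
tcp_pos: [0.6255, -0.1482, 0.2257]
tcp_rot: [0.673, 0.74, 0.0, 0.001]
wrist_force: [-2.7, -0.2, 5.3]
grip_width: 0.306
```

Emit:
carry_out(increments=[[[0,0,0],[0,0,0],0.38],[[0,0,0],[0,0,0],0.3],[[0,0,0],[0,0,0],0.15],[[0,0,0],[0,0,0],0],[[0,0,0],[0,0,0],-0.2]])

```text
time: 18.88
tcp_pos: [0.6254, -0.1481, 0.2241]
tcp_rot: [0.673, 0.74, -0.0, -0.0]
wrist_force: [-0.5, 0.1, 0.2]
grip_width: 0.535
```

Emit:
carry_out(increments=[[[0,0,0],[0,0,0],-0.3],[[0,0,0],[0,0,-0.005],-0.3],[[0,0,0],[0,0,-0.02],-0.3],[[0,0,0],[0,0,-0.045],-0.3],[[0,0,0],[0,0,-0.08],-0.6]])

```text
time: 19.3
tcp_pos: [0.6249, -0.1479, 0.3021]
tcp_rot: [0.673, 0.74, -0.001, -0.003]
wrist_force: [0.2, -0.4, -0.3]
grip_width: 0.689
```

```bash
python3 -c "
from h import *
go('M')"
```

```text
M t19.30 [ 0.6249 -0.1479  0.3021] jaw deg 5.4 tilt z [-0.0061  0.0018 -1.    ] world d [-0.1769 -0.1541 -0.0731] TOOL d [-0.1369 -0.1902  0.0739] F [ 0.23 -0.43 -0.33] w 0.0606
```

Emit:
carry_out(increments=[[[0,0,0],[-0.017,-0.024,0],-0.8],[[0,0,0],[-0.04,-0.055,0],-1],[[0,0,0],[-0.063,-0.088,0],-1],[[0,0,0],[-0.086,-0.12,0],-1],[[0,0,0],[-0.108,-0.15,0],-1]])

```text
time: 19.72
tcp_pos: [0.4847, -0.2705, 0.3052]
tcp_rot: [0.673, 0.74, -0.0, 0.0]
wrist_force: [-0.8, -0.4, -0.2]
grip_width: 0.993
```

Emit:
carry_out(increments=[[[0,0,0],[-0.018,-0.025,0],-1],[[0,0,0],[-0.028,-0.04,0],-1],[[0,0,0],[-0.029,-0.041,0.006],-1],[[0,0,0],[-0.029,-0.041,0.01],-1],[[0,0,0],[-0.029,-0.041,0.01],-1]])

```text
time: 20.13
tcp_pos: [0.4485, -0.302, 0.2934]
tcp_rot: [0.673, 0.74, 0.0, -0.001]
wrist_force: [-0.0, 0.4, -0.6]
grip_width: 1.0
```

```bash
python3 -c "
from h import *
go('M')
t=eyes.read_camera('top');s=eyes.read_camera('scene')
cv2.imwrite('pics/c6.png',np.hstack([cv2.resize(t['color'][140:260,230:350],(400,400)),cv2.resize(s['color'][160:280,120:240],(400,400))]))"
```

```text
M t20.13 [ 0.4485 -0.302   0.2934] jaw deg 5.4 tilt z [-9.0e-04  1.4e-03 -1.0e+00] world d [-0.0005 -0.     -0.0644] TOOL d [-0.0001 -0.0004  0.0644] F [-0.03  0.41 -0.59] w 0.088
```

View pics/c6.png

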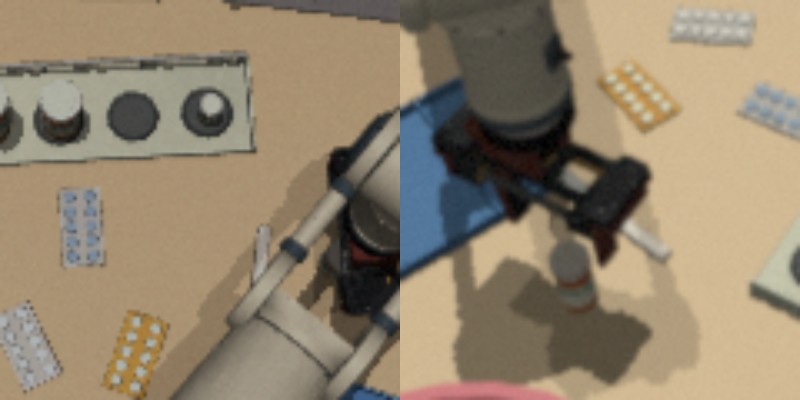

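S stands on pad4 (left crop (210,105)). M is between the fingers (right crop (573,275)), so I'll descend and grip.

Emit:
carry_out(increments=[[[0,0,0],[0,0,0.012],-1],[[0,0,0],[0,0,0.03],-0.8],[[0,0,0],[0,0,0.046],-0.6],[[0,0,0],[0,0,0.057],-0.5],[[0,0,0],[0,0,0.061],-0.4]])

```text
time: 20.65
tcp_pos: [0.4482, -0.3016, 0.2306]
tcp_rot: [0.673, 0.74, -0.0, -0.002]
wrist_force: [-0.2, 0.6, -0.3]
grip_width: 0.733
```

Emit:
carry_out(increments=[[[0,0,0],[0,0,0],-0.3],[[0,0,0],[0,0,0],-0.15],[[0,0,0],[0,0,0],0],[[0,0,0],[0,0,0],0.15],[[0,0,0],[0,0,0],0.4]])

```text
time: 21.07
tcp_pos: [0.4484, -0.3026, 0.2347]
tcp_rot: [0.673, 0.74, 0.0, 0.001]
wrist_force: [-1.0, 0.2, 2.7]
grip_width: 0.416
```

Emit:
carry_out(increments=[[[0,0,0],[0,0,0],1],[[0,0,0],[0,0,0],1],[[0,0,0],[0,0,0],1],[[0,0,0],[0,0,0],1],[[0,0,0],[0,0,0],1]], force=12)

```text
time: 21.48
tcp_pos: [0.4484, -0.3027, 0.2346]
tcp_rot: [0.673, 0.74, 0.0, 0.001]
wrist_force: [-0.0, 0.3, 5.8]
grip_width: 0.417
```

```bash
python3 -c "
from h import *
go('P3')"
```

```text
P3 t21.48 [ 0.4484 -0.3027  0.2346] jaw deg 5.39 tilt z [ 0.0014 -0.0012 -1.    ] world d [0.1691 0.2439 0.0094] TOOL d [ 0.2269  0.1913 -0.0094] F [-0.04  0.34  5.81] w 0.0367
```

Emit:
carry_out(increments=[[[0,0,0],[0,0,-0.01],1],[[0,0,0],[0,0,-0.035],1],[[0,0,0],[0,0,-0.065],1],[[0,0,0],[0.01,0,-0.088],1],[[0,0,0],[0.035,0.01,-0.095],1]])

```text
time: 21.9
tcp_pos: [0.4542, -0.2684, 0.3332]
tcp_rot: [0.674, 0.738, -0.0, 0.003]
wrist_force: [0.7, -0.4, -0.3]
grip_width: 0.42
```

Emit:
carry_out(increments=[[[0,0,0],[0.03,0.02,0],1],[[0,0,0],[0.06,0.045,0],1],[[0,0,0],[0.09,0.07,0],1],[[0,0,0],[0.12,0.095,0],1],[[0,0,0],[0.15,0.12,0],1]])

```text
time: 22.32
tcp_pos: [0.5607, -0.1043, 0.3287]
tcp_rot: [0.673, 0.74, -0.0, -0.0]
wrist_force: [0.2, 0.4, -0.4]
grip_width: 0.422
```

Emit:
carry_out(increments=[[[0,0,0],[0.024,0.03,0],1],[[0,0,0],[0.038,0.052,0],1],[[0,0,0],[0.042,0.061,0],1],[[0,0,0],[0.042,0.061,0.005],1],[[0,0,0],[0.042,0.061,0.01],1]])

```text
time: 22.73
tcp_pos: [0.6168, -0.0589, 0.3181]
tcp_rot: [0.673, 0.74, -0.001, -0.0]
wrist_force: [-0.4, -0.4, -0.8]
grip_width: 0.419
```

Emit:
carry_out(increments=[[[0,0,0],[0,0,0.012],1],[[0,0,0],[0,0,0.026],1],[[0,0,0],[0,0,0.042],1],[[0,0,0],[0,0,0.052],1],[[0,0,0],[0,0,0.055],1]])

```text
time: 23.15
tcp_pos: [0.6158, -0.0593, 0.2599]
tcp_rot: [0.674, 0.739, -0.001, -0.002]
wrist_force: [-0.3, 0.4, -1.1]
grip_width: 0.419
```

Emit:
carry_out(increments=[[[0,0,0],[0,0,0],1],[[0,0,0],[0,0,0.001],1],[[0,0,0],[0,0,0.002],1],[[0,0,0],[0,0,0.002],1],[[0,0,0],[0,0,0.002],1]])

```text
time: 23.57
tcp_pos: [0.6172, -0.0585, 0.2624]
tcp_rot: [0.673, 0.74, 0.0, 0.001]
wrist_force: [1.1, 0.7, 0.2]
grip_width: 0.415
```

```bash
python3 -c "
from h import *
go('P3')"
```

```text
P3 t23.57 [ 0.6172 -0.0585  0.2624] jaw deg 5.4 tilt z [ 1.3e-03 -2.0e-04 -1.0e+00] world d [ 0.0003 -0.0003 -0.0184] TOOL d [-0.0003  0.0003  0.0184] F [1.07 0.68 0.2 ] w 0.0365
```

About 12.8 mm remains to predicted contact.

Emit:
carry_out(increments=[[[0,0,0],[0,0,0.003],1],[[0,0,0],[0,0,0.006],1],[[0,0,0],[0,0,0.008],1],[[0,0,0],[0,0,0.01],1],[[0,0,0],[0,0,0.01],1]])

```text
time: 23.98
tcp_pos: [0.6169, -0.0585, 0.2507]
tcp_rot: [0.673, 0.74, -0.0, -0.001]
wrist_force: [-0.1, -0.4, -0.8]
grip_width: 0.418
```

Emit:
carry_out(increments=[[[0,0,0],[0,0,0.0005],1],[[0,0,0],[0,0,0.001],1],[[0,0,0],[0,0,0.0015],1],[[0,0,0],[0,0,0.002],1],[[0,0,0],[0,0,0.002],1]])

```text
time: 24.4
tcp_pos: [0.617, -0.0586, 0.2498]
tcp_rot: [0.673, 0.74, 0.0, 0.0]
wrist_force: [-0.5, -0.7, 0.1]
grip_width: 0.423
```

Emit:
carry_out(increments=[[[0,0,0],[0,0,0.0003],1],[[0,0,0],[0,0,0.0006],1],[[0,0,0],[0,0,0.0008],1],[[0,0,0],[0,0,0.001],1],[[0,0,0],[0,0,0.001],1]])

```text
time: 24.82
tcp_pos: [0.617, -0.0586, 0.2497]
tcp_rot: [0.673, 0.74, 0.0, 0.0]
wrist_force: [-2.6, 0.4, 5.5]
grip_width: 0.419
```

Emit:
carry_out(increments=[[[0,0,0],[0,0,0],0.17],[[0,0,0],[0,0,0],0.08],[[0,0,0],[0,0,0],-0.05],[[0,0,0],[0,0,0],-0.2],[[0,0,0],[0,0,0],-0.4]])

```text
time: 25.23
tcp_pos: [0.6169, -0.0585, 0.2481]
tcp_rot: [0.673, 0.74, -0.0, -0.0]
wrist_force: [0.4, 0.0, 0.1]
grip_width: 0.64
```

Emit:
carry_out(increments=[[[0,0,0],[0,0,0],-0.5],[[0,0,0],[0,0,-0.005],-0.5],[[0,0,0],[0,0,-0.02],-0.5],[[0,0,0],[0,0,-0.05],-0.5],[[0,0,0],[0,0,-0.09],-0.5]])

```text
time: 25.65
tcp_pos: [0.6165, -0.0585, 0.3359]
tcp_rot: [0.673, 0.74, -0.002, -0.003]
wrist_force: [1.2, 0.4, -0.2]
grip_width: 0.752
```

Emit:
carry_out(increments=[[[0,0,0],[0,0,-0.03],-0.5],[[0,0,0],[0,-0.03,-0.06],-0.5],[[0,0,0],[0,-0.07,-0.06],-0.5],[[0,0,0],[0,-0.11,-0.06],-0.5],[[0,0,0],[0,-0.15,-0.06],-0.5]])

```text
time: 26.07
tcp_pos: [0.4661, -0.0726, 0.3995]
tcp_rot: [0.673, 0.74, 0.0, 0.001]
wrist_force: [-1.0, -0.2, 1.0]
grip_width: 0.747
```

Emit:
carry_out(increments=[[[0,0,0],[-0.03,-0.025,0],-0.5],[[0,0,0],[-0.065,-0.04,0],-0.5],[[0,0,0],[-0.1,-0.055,0],-0.5],[[0,0,0],[-0.12,-0.06,0],-0.5],[[0,0,0],[-0.12,-0.06,0],-0.5]])

```text
time: 26.48
tcp_pos: [0.418, -0.2006, 0.399]
tcp_rot: [0.675, 0.738, -0.001, 0.001]
wrist_force: [1.3, 0.2, -0.2]
grip_width: 0.745
```

Run:
```python
from h import *
go('P3')
t=eyes.read_camera('top');s=eyes.read_camera('scene')
for n,p,h,cr in(('XL','P1',.14,30),('L','P2',.115,24),('M','P3',.091,18),('S','P4',.067,13)):
    X=np.array([*V[p][:2],h]); o=[]
    for d in(t,s):
        r=blob(d,*(proj(d,X)),8 if n in'XLL' else 6,"cap"); o.append(r and ((ray(d,*r[0],h)-X)[:2]*1000).round(1))
    print(n,"offset mm top/scene",o)
cv2.imwrite('pics/c7.png',np.hstack([cv2.resize(t['color'][140:240,205:305],(400,400)),cv2.resize(s['color'][150:270,210:330],(400,400))]))
```

```text
P3 t26.48 [ 0.418  -0.2006  0.399 ] jaw deg 5.12 tilt z [ 2.0e-04 -1.7e-03 -1.0e+00] world d [ 0.1995  0.1418 -0.155 ] TOOL d [0.1237 0.2114 0.1548] F [ 1.32  0.17 -0.19] w 0.0655
XL offset mm top/scene [array([-0.3,  1.3]), array([-1.9, -0.7])]
L offset mm top/scene [array([6. , 1.6]), array([-2.7,  0.1])]
M offset mm top/scene [array([9.1, 0.7]), array([-4.7,  2.1])]
S offset mm top/scene [array([21. ,  2.1]), array([-5.8,  7.4])]
```

View pics/c7.png

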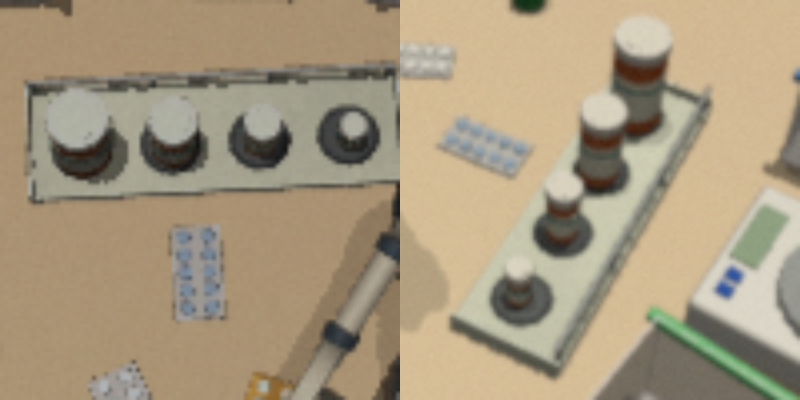

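All four stand upright in order from XL to S, nearest the machine first. The blob offsets for M and S merged with the white board, so I'll re-measure with a tighter threshold.

Run:
```python
from h import *
t=eyes.read_camera('top');s=eyes.read_camera('scene')
for n,p,h in(('XL','P1',.14),('L','P2',.115),('M','P3',.091),('S','P4',.067)):
    X=np.array([*V[p][:2],h])
    for nm,d in(('top',t),('scene',s)):
        u,v=proj(d,X).round().astype(int); r=10
        g=cv2.cvtColor(d["color"][v-r:v+r+1,u-r:u+r+1],cv2.COLOR_BGR2HSV)
        m=cv2.inRange(g,(0,0,165),(180,26,255)); k,l,st,c=cv2.connectedComponentsWithStats(m)
        i=1+np.argmax(st[1:,4]); q=c[i]+[u-r,v-r]
        print(n,nm,st[i][2:],((ray(d,*q,h)-X)[:2]*1000).round(1))
print(observe()["joint_velocities"].round(3).tolist())
```

```text
XL top [ 16  15 175] [-0.4 -1.1]Traceback (most recent call last):
  File "<stdin>", line 9, in <module>
    return _wrapfunc(a, 'argmax', axis=axis, out=out, **kwds)
    return bound(*args, **kwds)
ValueError: attempt to get argmax of an empty sequence
```

Run:
```python
from h import *
t=eyes.read_camera('top')
for n,p,h in(('XL','P1',.14),('L','P2',.115),('M','P3',.091),('S','P4',.067)):
    X=np.array([*V[p][:2],h]); u,v=proj(t,X).round().astype(int); r=10
    g=cv2.cvtColor(t["color"][v-r:v+r+1,u-r:u+r+1],cv2.COLOR_BGR2HSV)
    m=cv2.inRange(g,(0,0,165),(180,26,255)); k,l,st,c=cv2.connectedComponentsWithStats(m)
    print(n,"expected px",proj(t,X).round(1),"centre V,S",g[r,r])
    for i in range(1,k):
        if st[i][4]>12: print("  ",st[i][2:],(c[i]+[u-r,v-r]).round(1),((ray(t,*(c[i]+[u-r,v-r]),h)-X)[:2]*1000).round(1))
```

```text
XL expected px [223.4 168.7] centre V,S [ 37  18 180]
   [ 16  15 173] [223.7 168.9] [-0.5 -1.2]
L expected px [247.3 169.3] centre V,S [ 39  19 173]
   [ 12  12 108] [247.8 169.3] [-0.1 -1.7]
M expected px [270.4 169.8] centre V,S [ 32  21 174]
   [ 9  9 60] [270.2 169.6] [0.5 0.9]
S expected px [292.8 170.2] centre V,S [ 26  21 178]
   [ 5  5 21] [293. 171.] [-3.1 -0.8]
```

All four caps are within about 3 mm of the pad centres. I'll hold still once more and hand in.

Emit:
carry_out(increments=[[[0,0,0],[0,0,0],-0.5],[[0,0,0],[0,0,0],-0.5],[[0,0,0],[0,0,0],-0.5],[[0,0,0],[0,0,0],-0.5],[[0,0,0],[0,0,0],-0.5]])

```text
time: 27.15
tcp_pos: [0.4193, -0.1974, 0.3987]
tcp_rot: [0.673, 0.74, 0.0, 0.0]
wrist_force: [-0.2, 0.3, 1.5]
grip_width: 0.748
```

```bash
python3 -c "
from rig import ticket
print(ticket.finish_job())"
```

```text
the job is handed in; nothing more can be done
None
```

The four vials stand upright on the rack in size order: XL on pad1, nearest the machine on the left, then L on pad2, M on pad3 and S on pad4. I set each one down slowly until it touched. Wrist force readings stayed under 6 N. I handed in at about 27 s with the gripper clear of everything.

- **Last check:** the top camera put the caps within about 2 mm of the pad centres for XL, L and M, and about 3 mm for S. The S cap's blob was only about 5 pixels wide.
- **Checks that failed or disagreed:** my first centring check gave false offsets of up to 21 mm on M, S and L, because the caps' white merged with the white board. Repeating it with a tighter colour threshold fixed this in the top view. In the scene view that threshold found no cap pixels, so the final centring rests on the top camera alone, though the scene picture showed all four upright.

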